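# Clamp the deep-well block on the plate shaker

## Task

Secure the deep-well block on the plate shaker for shaking: first push the block back along its nest until it stands against the back stop, next swing the hinged steel clamp strap over with the back of a finger until its rubber foot lies on the block, and then push the cam lever down over the end of the strap as far as it goes. It is all done by pushing: do not lift or carry anything, and leave the other things on the bench standing where they are.

Things in the scene. Friction and masses are not known exactly. Their poses are not given: they have to be found in the camera images.
- shaker: White plate shaker, fixed, 224 deep (x) x 210 wide (y) x 50 mm high; its aluminium platform (176 x 190 mm, top 64 mm over the bench) does not move. Origin: centre of underside, on the bench. x from its front (knob, blank display; faces the robot) to its back, y left, z up; turned by up to 0.3 rad. Platform carries the nest, the strap's hinge at its left edge, the lever's bracket at its right edge.
- deepwell_block: Loose white deep-well block with grey sealing mat, 127.8 (x) x 85.5 (y) x 47 mm high, 0.2 to 0.4 kg, in the nest: two side guides 10 mm high (1.5 mm play), front open, back stop 16 mm high. Axes along the shaker's. Starts 18 to 32 mm short of the back stop, too far to the front. Origin: centre of its underside, on the nest floor (platform top).
- block_front (a point): Point on the middle of the block's front face (towards the robot), 20 mm above the nest floor. Axes as the shaker's. Push here towards the shaker's +x; sliding takes 1 to 3 N.
- nest_front (a point): Point of the shaker (84 mm above the bench, x = -64 mm, y = 0 of the shaker) where block_front lies when the block stands against the back stop. Axes as the shaker's.
- clamp_strap (a joint): Angle of the clamp strap, rad: 1.2 to 1.5 at the start (swung open to the left, its long part upright or leaning a little over the block), 0 when clamped. Stiff hinge: it stays where it is left, but under about 0.2 rad it sinks by its own weight onto the block. Lying unclamped, foot on the block, it reads about 0.04. Takes 1 to 2 N at its end. Stop at 1.85.
- strap_hinge (a point): Centre of the strap's hinge pin, along the shaker's x; 78 mm above the bench, x = 0, y = +62 mm of the shaker. The strap is a bent steel strip 26 x 4 mm: closed, it rises 49 mm from the pin, then runs level over the block to the shaker's -y, ending 134 mm from the pin, top 127 mm above the bench. Open by angle a, all this is turned about the pin by a, up and over to the left (+y).
- strap_end (a point): Point on the strap's outer face, 24 mm short of its free end: 110 mm across and 49 mm up from the pin when closed. This face looks up when closed and to the left (+y) when open: push on it from the left. Own z: outward normal of this face; own -y runs along the strip to its free end.
- clamp_foot: Round rubber foot (23 mm across), sprung, under the strap 62 mm from the pin; presses the block down by some 10 N when the clamp is shut. Origin: centre of its lower face.
- cam_lever (a joint): Angle of the cam lever, rad: 1.9 to 2.2 at the start (handle up, leaning out to the right), 0 when fully down: handle level along the top of the strap, pointing left (shaker's +y). Stiff, stays where it is left; 3 to 6 N at the handle's end moves it. While it is up the strap passes its cam; while down it bars the strap's way.
- lever_pivot (a point): Centre of the lever's pivot pin, along the shaker's x; 138 mm above the bench, x = 0, y = -76 mm of the shaker. It sits between two upright steel cheeks (31 mm over both, tops 149 mm above the bench).
- lever_end (a point): Point on the outer face of the black handle, 60 mm along it from the pivot and 9 mm off the line through the pivot (handle 16 mm wide, 10 mm thick, ends 71 mm from the pivot). This face looks up when the lever is down and to the right (-y) when it is up: push on it. Own z: outward normal of this face; own y runs along the handle away from the pivot.
- beaker_100: Bystander: small glass beaker, 53 mm across, 66 mm high, on the bench just right of the shaker. Origin: centre of its underside.
- dropper: Bystander: small white dropper bottle, 28 mm across, 66 mm high, on the bench just left of the shaker. Origin: centre of its underside.
- timer: Bystander: white timer, 62 x 68 x 21 mm, lying on the bench just left of the shaker. Origin: centre of its underside.
- orange_rack: Bystander: low tube rack with orange deck, 50 x 78 x 71 mm, right of the shaker. Origin: centre of its underside.
- stock_a: Bystander: reagent bottle, 44 mm across, 100 mm high, back left. Origin: centre of its underside.
- stock_b: Bystander: a like reagent bottle beside it. Origin: centre of its underside.
- blue_rack: Bystander: blue tube rack, 60 x 94 x 48 mm, on the right. Origin: centre of its underside.
- marker_black: Bystander: felt marker, 138 mm long, 18 mm thick, lying on the right. Origin: centre of its underside.
Not all that is in view belongs to the job. What is shaped like the deepwell_block but purple or yellow is not meant.

How it is judged (in metres and radians):
On the way, in this order (a step that is already met when the one before it is completed fails the run):
1. the block stands against the back stop, the strap still open (x of block_front in the frame of nest_front above -0.004 m and distance between block_front and nest_front below 0.006 m and value of joint clamp_strap above 0.5 rad), for 0.2 s.
2. the strap lies over the block, the cam lever still up (x of block_front in the frame of nest_front above -0.004 m and distance between block_front and nest_front below 0.006 m and value of joint clamp_strap below 0.075 rad and value of joint cam_lever above 1 rad), for 0.2 s.
3. the cam lever is down on the strap's end (x of block_front in the frame of nest_front above -0.004 m and distance between block_front and nest_front below 0.006 m and value of joint clamp_strap below 0.03 rad and value of joint cam_lever below 0.12 rad), for 0.2 s.
At the end, for the whole second after the job is handed in: The block stands within 4 mm of the back stop and within 6 mm of its home point, the strap is clamped over it (joint under 0.03 rad), the cam lever is down (joint under 0.12 rad), and the rubber foot presses on the block with more than 4 N; the block is at rest (under 0.02 m/s) (all of step 3 and contact force between clamp_foot and deepwell_block above 4 N and linear speed of deepwell_block below 0.02 m/s); the robot touches nothing.
It fails at once if the block is lifted or tipped (z of deepwell_block in the frame of shaker above 0.072 m or angle between deepwell_block's own z axis and vertical above 0.1 rad).
It fails at once if another thing on the bench is shifted by more than 25 mm (distance of any of beaker_100, dropper, timer, orange_rack, stock_a, stock_b, blue_rack, marker_black from where it was at the start of the episode above 0.025 m).
It fails at once if an upright thing is tipped over (angle between any of beaker_100, dropper, stock_a, stock_b, orange_rack's own z axis and vertical above 0.4 rad).
It also fails if it takes over 58 s, if anything falls off the work surface, if the arm or the gripper's body presses on something with over 40 N, if the wrist force passes 120 N, or if a joint passes its speed limit or range.

## Robot

A 7-joint arm with a two-finger parallel gripper is mounted at the origin on a cart in front of the work surface, level with it; the furniture and walls round the work are solid. World frame = base frame: x ahead of the robot, y to its left, z up, the work surface at z = 0. Lengths are in m, angles in degrees, forces in N, time in s.
With the tool pointing down it reaches from about 0.4 to 0.85 m from the base axis. Payload 10.4 kg.
Tool frame: the origin (TCP) lies midway between the tips of the shut fingers; the grasp point (between the pads) lies 19 mm behind it (grip_point_offset is the distance from the TCP to the grasp point, in m); x points along the fingers, z is the direction in which the jaws open and shut, and the axes are right-handed (so a half turn about x gives the same grasp; the last joint's range is limited). The gripper opens to 87 mm and grips with 3 to 60 N. Pads are 19 mm wide; open, the fingers measure 117 mm over their backs; the gripper's body (75 mm by 190 mm) begins 51 mm behind the grasp point.
Start: joints at [75.596, 19.034, -3.707, 83.658, 1.238, 77.344, -5.071], TCP at [0.142, -0.609, 0.223] pointing down, gripper open.
Joint ranges: [-148.97, 148.97], [-28.65, 121.19], [-84.17, 76.75], [9.2, 138.47], [-72.65, 252.65], [3.7, 117.97], [-149.18, 149.18]. Speed limits (degrees/s): [127.2, 127.2, 159.86, 159.86, 180, 180, 180].

## Interface

Orientations are given as [roll, pitch, yaw] about the fixed x, y, z axes, in that order (R = Rz(yaw) Ry(pitch) Rx(roll)).
In Python, from plant import * gives the robot as it stands.
- The arm moves only by the tool carry_out, never from a script. Its argument "moves" is a list of rows, each a list of 5 numbers: the shift along the tool's x, y, z in cm, then the turn about the tool's x in rad, then the closure, from -1 (fully open) to 1 (shut). In form: [[x, y, z, spin, grip], ...]. A call has exactly 8 rows; each row shifts and turns the pose as measured when the row begins, along the tool's axes as they then stand; what a row does not reach is not made up. A row lasts 1/12 s, in which the tool goes at most 41.7 mm and 7.16 degrees, less where a joint would pass 70% of its speed; a pose out of reach is approached as far as the arm can. A call is refused whole if a number of a shift passes 4.17 or a number of a turn 0.125, either way. A call with a gripper value outside its range is refused whole. The fingers move at their own pace and stop on an object; the grip force is fixed at half the most. Time passes only in rows, so rows that do not move let the fingers close, or fill a call up. It gives the time, the measured TCP pose, the force and the opening at its end, in the units of the state.
- sense(): the state, without advancing time (a new reading comes with each control period).
- read_camera(name): name is "side" or "top" or "wrist"; returns the picture (480x640x3 uint8, red, green, blue); there is no depth.
- camera_info(name): a dict with "intrinsics" (3x3 intrinsics, pixels), "extrinsics" (4x4, takes a point from camera to world coordinates); the wrist camera has in their place "mount" (4x4, takes a point from camera to tool coordinates, whose origin is the TCP and whose axes are the tool frame's). Camera axes: x right, y down, z forward; pixel columns grow to the right and rows downward; lengths in m; the calibration is good to about 2 mm. The wrist camera is an equidistant fisheye: a pixel r from the principal point sees the ray r / f radians off the axis. A picture is of the moment at which its call begins: read the wrist's pose just before it. camera_info takes no time and is no camera call.
- hand_in(): hands the job in, once; it reports no verdict.
The state is a dict: "clock": time; "qpos": joint angles; "dq": joint speeds; "joint_efforts": joint torques, N m; "tool_pos": TCP position; "tcp_rot": TCP orientation; "contact_force": force on the tool from outside, world axes, zero at the start; "wrist_torque": the same for the moment, N m; "gripper_width": opening from 0.0 (shut) to 1.0 (fully open).
Only numpy, scipy, OpenCV 4.12 (cv2) and the standard library are available. Lean on these libraries where they do the work, as an engineer would, in place of code of your own. Each camera call takes 0.05 s, during which the arm holds its last target.

## Working session

There is one attempt and no reset: what is moved stays moved. The work goes in short steps, Python scripts to look and compute and a tool call to move; the robot and the scene stay as the last step left them, time stands still between calls to the robot, and variables do not carry over. Pictures are saved under pics/ and viewed, and the job is handed in when it is done.

Besides the shell and the picture viewer there is one more tool, called after "Request:" as name([rows], argument=value, ...), one row to a line, values as JSON. carry_out: Moves the arm, as the interface text tells. Its arguments: {"type":"object","properties":{"moves":{"type":"array","items":{"type":"array","items":{"type":"number"}}}},"required":["moves"]}

```bash
ls; mkdir -p pics; python3 - <<'E'
from plant import *
import cv2
s=sense()
for k,v in s.items(): print(k,v)
for n in ("side","top","wrist"):
    im=read_camera(n); cv2.imwrite(f"pics/{n}0.png",im[:,:,::-1])
    print(n,camera_info(n))
E
```

```text
pics
clock 0.0
qpos [75.59558078 19.07205302 -3.70691686 83.70740001  1.23609832 77.34336314
 -5.07075217]
dq [-0.0624573  -0.05488954 -0.05034384  0.06519209 -0.10869652 -0.09044208
 -0.04397555]
joint_efforts [ 1.28849742e-04 -6.23247600e+01  2.50343385e-02 -3.89910328e+01
 -6.12809812e-02  3.97015933e-02  2.00773552e-04]
tool_pos [ 0.14166828 -0.60832074  0.22174145]
tcp_rot [-178.27196233   89.91696164  104.83829235]
contact_force [ 0.63631043 -0.60837576  0.96268068]
wrist_torque [ 0.04364552  0.00936195 -0.02529613]
gripper_width 1.00402167138771
side {'intrinsics': array([[530.97051381,   0.        , 318.42314821],
       [  0.        , 530.97051381, 251.17872009],
       [  0.        ,   0.        ,   1.        ]]), 'extrinsics': array([[ 0.88613471, -0.27616297,  0.37215492,  0.0012542 ],
       [-0.46342217, -0.5319912 ,  0.70867853, -1.08588009],
       [ 0.00227237, -0.80044948, -0.59939591,  1.01739112],
       [ 0.        ,  0.        ,  0.        ,  1.        ]])}
top {'intrinsics': array([[452.81910682,   0.        , 320.1371282 ],
       [  0.        , 452.81910682, 
[... 154 characters left out ...]
99989847,  0.01010928,  0.01004293, -0.03441699],
       [-0.01079541, -0.07736111, -0.99694469,  1.18791214],
       [ 0.        ,  0.        ,  0.        ,  1.        ]])}
wrist {'intrinsics': array([[371.64829954,   0.        , 313.55073479],
       [  0.        , 371.64829954, 242.63563119],
       [  0.        ,   0.        ,   1.        ]]), 'mount': array([[-1.25880830e-04, -2.72824832e-01,  9.62063717e-01,
        -1.62104148e-01],
       [-4.65385829e-05, -9.62063722e-01, -2.72824839e-01,
         7.42188230e-02],
       [ 9.99999991e-01, -7.91164992e-05,  1.08408499e-04,
        -6.38157893e-04],
       [ 0.00000000e+00,  0.00000000e+00,  0.00000000e+00,
         1.00000000e+00]])}
```

View pics/side0.png

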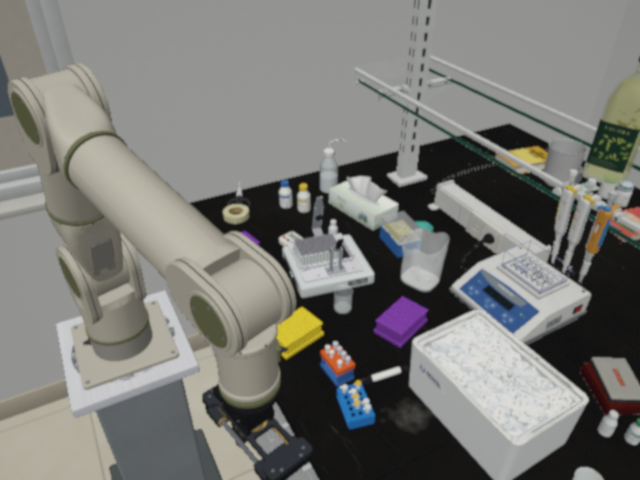

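View pics/top0.png

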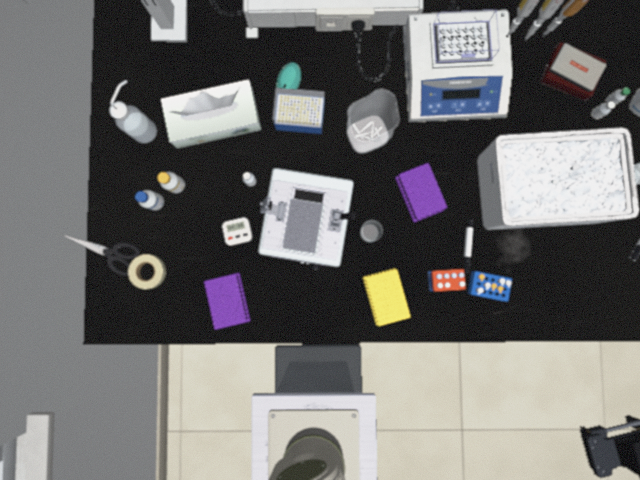

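View pics/wrist0.png

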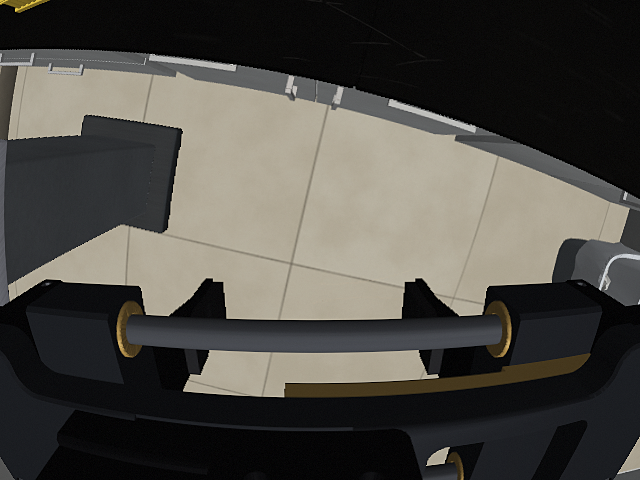

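```bash
python3 - <<'E'
import cv2
a=cv2.imread("pics/top0.png")[155:280,215:395]; cv2.imwrite("pics/top0z.png",cv2.resize(a,None,fx=4.4,fy=4.4,interpolation=cv2.INTER_CUBIC))
a=cv2.imread("pics/side0.png")[185:320,265:400]; cv2.imwrite("pics/side0z.png",cv2.resize(a,None,fx=4.4,fy=4.4,interpolation=cv2.INTER_CUBIC))
E
```

```text
(no output)
```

View pics/top0z.png

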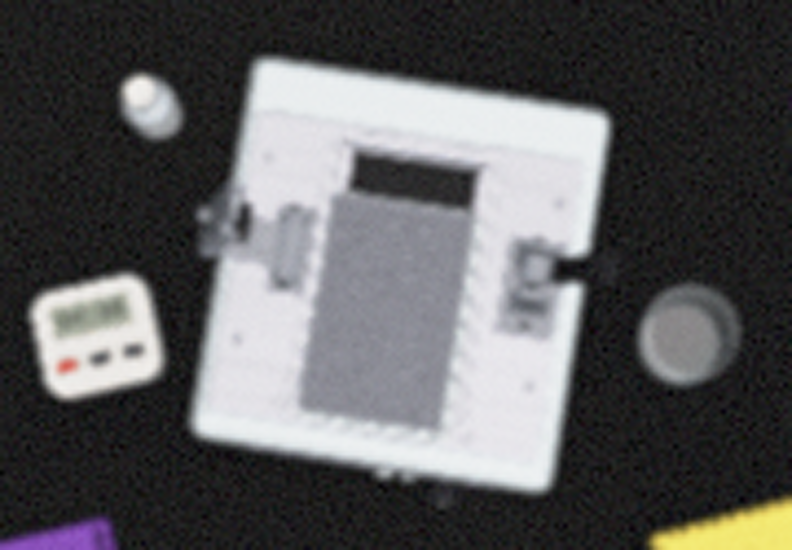

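View pics/side0z.png

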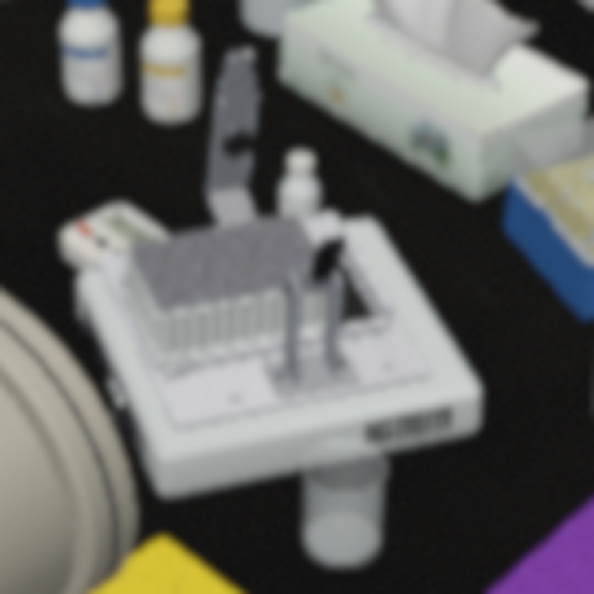

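```bash
cat > h.py <<'E'
import numpy as np, cv2
from plant import *
def ray(name,px):
    c=camera_info(name);K=c["intrinsics"];E=c["extrinsics"]
    d=E[:3,:3]@np.linalg.solve(K,np.array([px[0],px[1],1.0]));return E[:3,3],d
def onplane(name,px,z):
    o,d=ray(name,px);return o+d*(z-o[2])/d[2]
def proj(name,p):
    c=camera_info(name);K=c["intrinsics"];E=c["extrinsics"]
    q=K@(E[:3,:3].T@(np.array(p)-E[:3,3]));return q[:2]/q[2]
E
cat > m1.py <<'E'
from h import *
im=cv2.imread("pics/top0.png")
hsv=cv2.cvtColor(im,cv2.COLOR_BGR2HSV)
m=((hsv[...,2]>110)&(hsv[...,1]<60)).astype(np.uint8)
m[:, :240]=0; m[:,:]*=1
m[:160]=0;m[275:]=0
n,l,st,c=cv2.connectedComponentsWithStats(m)
i=l[250,300]; 
i=max(range(1,n),key=lambda k:st[k,4] if 240<c[k][0]<370 else 0)
cnt=cv2.findContours((l==i).astype(np.uint8),cv2.RETR_EXTERNAL,cv2.CHAIN_APPROX_NONE)[0][0]
pts=np.array([onplane("top",p[0],0.05)[:2] for p in cv2.convexHull(cnt)])
r=cv2.minAreaRect((pts*1000).astype(np.float32));print(r)
print(cv2.boxPoints(r))
bp=cv2.boxPoints(r)/1000
for b in bp: print(proj("top",[*b,.05]),proj("side",[*b,.05]))
E
python3 m1.py
```

```text
((603.1793823242188, 16.679214477539062), (217.98953247070312, 229.8113250732422), 80.0257797241211)
[[ 471.132     -70.765945]
 [ 697.4699   -110.57042 ]
 [ 735.2268    104.124374]
 [ 508.88885   143.92885 ]]
[339.45183212 269.22447907] [298.1621319  288.83853617]
[353.97167211 180.03113176] [374.90332119 273.11756742]
[269.73095775 166.43237294] [348.69940437 231.95351779]
[254.01055114 255.0242246 ] [278.83886069 244.67564956]
```

```bash
cat >> m1.py <<'E'
print('---')
cor=np.array([[273.6,168.2],[353.6,180],[340,267],[258.9,254.3]])
P=cnt[:,0].astype(float)
L=[]
for k in range(4):
    a,b=cor[k],cor[(k+1)%4]; u=(b-a)/np.linalg.norm(b-a); nn=np.array([-u[1],u[0]])
    t=(P-a)@u; d=(P-a)@nn; s=(t>6)&(t<np.linalg.norm(b-a)-6)&(abs(d)<2.5)
    W=np.array([onplane("top",p,0.05)[:2] for p in P[s]])*1000
    f=cv2.fitLine(W.astype(np.float32),cv2.DIST_HUBER,0,.01,.01).ravel(); L.append(f); print(s.sum(),f,np.degrees(np.arctan2(f[1],f[0])))
C=[]
for k in range(4):
    f,g=L[k],L[(k+1)%4]
    x=np.linalg.solve(np.array([[f[0],-g[0]],[f[1],-g[1]]]),np.array(g[2:]-f[2:])); C.append(f[2:]+x[0]*f[:2])
C=np.array(C);print(C,C.mean(0)); print([np.linalg.norm(C[k]-C[k-1]) for k in range(4)])
E
python3 m1.py | sed -n '/---/,$p'
```

```text
---
68 [ 1.7072271e-01  9.8531914e-01  7.1434338e+02 -7.2633224e+00] 80.17015
72 [ 9.8476195e-01 -1.7390774e-01  5.8606677e+02 -8.9611053e+01] -10.0151005
70 [1.7151257e-01 9.8518193e-01 4.9449979e+02 3.0317348e+01] 80.12422
71 [ 9.8580313e-01 -1.6790521e-01  6.1918811e+02  1.1636488e+02] -9.666045
[[ 696.69037 -109.14704]
 [ 476.97516  -70.34561]
 [ 512.6394   134.51262]
 [ 732.4223    97.07846]] [604.6818    13.024609]
[np.float32(209.29817), np.float32(223.11505), np.float32(207.9395), np.float32(222.94806)]
```

```bash
cat >> h.py <<'E'
YAW=np.radians(-9.8); C0=np.array([.6047,.0130])
def S(x,y,z):
    c,s=np.cos(YAW),np.sin(YAW); return np.array([C0[0]+c*x-s*y,C0[1]+s*x+c*y,z])
def toS(p):
    c,s=np.cos(YAW),np.sin(YAW); d=np.array(p[:2])-C0; return np.array([c*d[0]+s*d[1],-s*d[0]+c*d[1],p[2]])
def strap(l,h,a): # l across to -y, h up, closed
    y=-l;z=h; c,s=np.cos(a),np.sin(a)
    # open rotates from -y up over to +y
    return S(0,62+0,0)*0+S(0,.062+(-l*c+h*s),.078+(l*s+h*c))
def lever(l,h,a): # l along +y when down, h up
    c,s=np.cos(a),np.sin(a)
    return S(0,-.076+(l*c-h*s),.138+(l*s+h*c))
E
cat > ov.py <<'E'
import sys
from h import *
def ov(name,src,out,box,f,pts):
    im=cv2.imread(src); x0,y0,x1,y1=box
    z=cv2.resize(im[y0:y1,x0:x1],None,fx=f,fy=f,interpolation=cv2.INTER_CUBIC)
    for p,col in pts:
        q=(proj(name,p)-[x0,y0]+.5)*f-.5
        cv2.drawMarker(z,(int(round(q[0])),int(round(q[1]))),col,cv2.MARKER_CROSS,11,1)
    cv2.imwrite(out,z)
E
python3 - <<'E'
from ov import *
R=(0,0,255);G=(0,255,0);B=(255,0,0);Y=(0,255,255)
pts=[(S(x,y,.05),G) for x in(-.112,.112) for y in(-.105,.105)]
pts+=[(S(x,y,.064),B) for x in(-.088,.088) for y in(-.095,.095)]
pts+=[(S(0,.062,.078),Y),(S(0,-.076,.138),Y)]
pts+=[(S(-.0639-d,y,.111),R) for y in (-.0427,.0427) for d in(.0,.03)]
pts+=[(S(0.0639,y,.08),R) for y in (-.0427,.0427)]
for a in (1.2,1.35,1.5): pts+=[(strap(.134,.049,a),(255,0,255)),(strap(0,.049,a),(255,0,255))]
for a in (1.9,2.05,2.2): pts+=[(lever(.071,.0,a),(255,255,0))]
ov("top","pics/top0.png","pics/top0o.png",(215,155,395,280),4.4,pts)
ov("side","pics/side0.png","pics/side0o.png",(265,185,400,320),4.4,pts)
E
```

```text
(no output)
```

View pics/top0o.png

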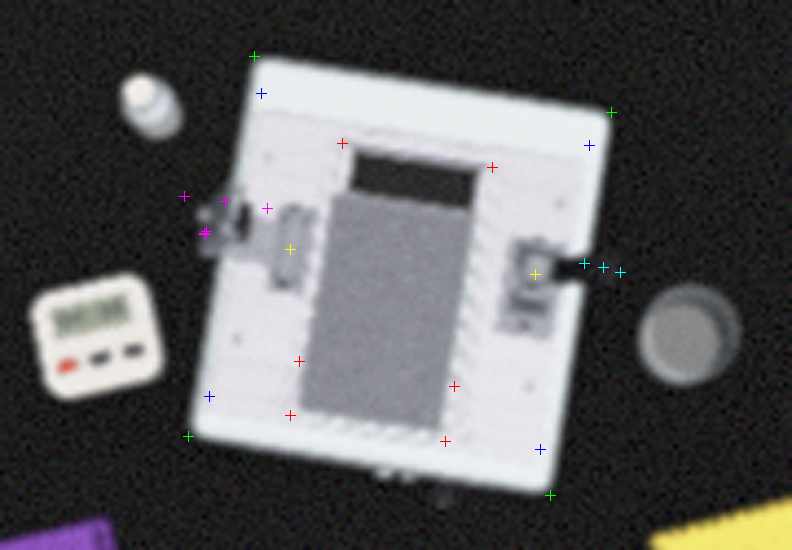

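View pics/side0o.png

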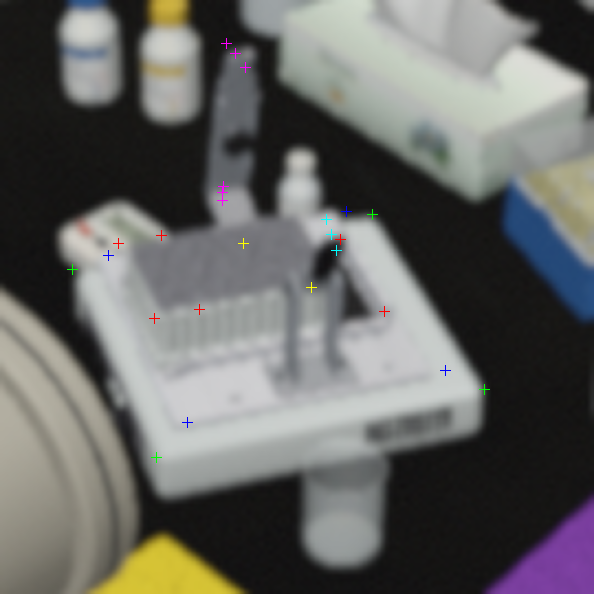

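```bash
cat >> h.py <<'E'
from scipy.spatial.transform import Rotation as Ro
def Rt(s=None):
    s=s or sense(); return Ro.from_euler("xyz",s["tcp_rot"],degrees=True).as_matrix()
E
python3 - <<'E'
from h import *
print(Rt().round(3)); 
for p in [(371,420),(402,202),(302,410),(440,430),(330,192),(472,208)]:
    px=np.array(p)/4.4+[215,155]-.4; print(p,toS(onplane("top",px,.111)).round(4))
# back-stop dark area top edge
for p in [(355,152),(478,172)]:
    px=np.array(p)/4.4+[215,155]-.4; print(p,toS(onplane("top",px,.080)).round(4),toS(onplane("top",px,.064)).round(4))
for p in [(135,100),(95,335),(690,335)]:
    px=np.array(p)/4.4+[215,155]; print(p,onplane("top",px,.0).round(3),onplane("top",px,.066).round(3))
E
```

```text
[[-0.     0.974  0.227]
 [ 0.001  0.227 -0.974]
 [-1.    -0.    -0.001]]
(371, 420) [-0.0893 -0.001   0.111 ]
(402, 202) [0.0311 0.0019 0.111 ]
(302, 410) [-0.0899  0.0368  0.111 ]
(440, 430) [-0.0886 -0.0388  0.111 ]
(330, 192) [0.0303 0.0417 0.111 ]
(472, 208) [ 0.0339 -0.0364  0.111 ]
(355, 152) [0.06   0.0348 0.08  ] [0.0629 0.0364 0.064 ]
(478, 172) [ 0.0598 -0.0354  0.08  ] [ 0.0627 -0.0348  0.064 ]
(135, 100) [0.718 0.174 0.   ] [0.703 0.163 0.066]
(95, 335) [0.575 0.198 0.   ] [0.568 0.185 0.066]
(690, 335) [ 0.571 -0.159  0.   ] [ 0.565 -0.152  0.066]
```

```bash
cat > plan.py <<'E'
from h import *
# plan rows to waypoint: target world pos, target azimuth of tool z (deg), n rows
def plan(tgt,az=None,n=8,cap=4.0):
    s=sense();p=np.array(s["tool_pos"]);R=Rt(s)
    a=np.arctan2(R[1,2],R[0,2]); at=a if az is None else np.radians(az)
    d=(np.array(tgt)-p)
    sp=np.clip((at-a)/n,-.12,.12)
    st=d/n; L=np.linalg.norm(st)*100
    if L>cap: st=st*cap/L
    print("t",round(s["clock"],2),"p",p.round(4),"az",round(np.degrees(a),1),"F",np.round(s["contact_force"],1),"w",round(s["gripper_width"],2), "toS",toS(p).round(4))
    for k in range(n):
        z=np.array([np.cos(a),np.sin(a),0]); y=np.array([-np.sin(a),np.cos(a),0])
        # tool x down; y = z cross x
        r=[-st[2]*100,st@y*100,st@z*100,-sp,1]; print([round(float(v),2 if i<3 else 3) for i,v in enumerate(r)],end=",")
        a+=sp
    print()
E
python3 - <<'E'
from plan import *
plan([.36,-.38,.26],-9.8)
print(S(-.13,0,.26))
E
```

```text
t 0.15 p [ 0.1417 -0.6084  0.2219] az -76.9 F [-0.1 -0.8 -0.6] w 1.0 toS [-0.3505 -0.6912  0.2219]
[-0.48, 3.31, -2.16, -0.12, 1.0],[-0.48, 3.54, -1.75, -0.12, 1.0],[-0.48, 3.72, -1.31, -0.12, 1.0],[-0.48, 3.86, -0.86, -0.12, 1.0],[-0.48, 3.93, -0.39, -0.12, 1.0],[-0.48, 3.95, 0.08, -0.12, 1.0],[-0.48, 3.91, 0.55, -0.12, 1.0],[-0.48, 3.82, 1.02, -0.12, 1.0],
[0.47659697 0.03512723 0.26      ]
```

Request:
carry_out([
  [-0.5, 3.3, -2.2, -0.12, 1],
  [-0.5, 3.5, -1.8, -0.12, 1],
  [-0.5, 3.7, -1.3, -0.12, 1],
  [-0.5, 3.9, -0.9, -0.12, 1],
  [-0.5, 3.9, -0.4, -0.12, 1],
  [-0.5, 3.9, 0.1, -0.12, 1],
  [-0.5, 3.9, 0.6, -0.12, 1],
  [-0.5, 3.8, 1.0, -0.12, 1],
])

```text
clock: 0.82
tool_pos: [0.355, -0.3737, 0.2581]
tcp_rot: [175.4, 89.5, 154.7]
contact_force: [0.6, 0.0, 0.4]
gripper_width: 0.48
```

```bash
python3 - <<'E'
from plan import *
plan(S(-.13,0,.22),-9.8,n=8,cap=4.1)
E
```

```text
t 0.82 p [ 0.355  -0.3737  0.2581] az -20.7 F [0.6 0.  0.4] w 0.48 toS [-0.1802 -0.4236  0.2581]
[0.37, 4.07, -0.3, -0.024, 1.0],[0.37, 4.08, -0.2, -0.024, 1.0],[0.37, 4.08, -0.1, -0.024, 1.0],[0.37, 4.08, -0.01, -0.024, 1.0],[0.37, 4.08, 0.09, -0.024, 1.0],[0.37, 4.08, 0.19, -0.024, 1.0],[0.37, 4.07, 0.29, -0.024, 1.0],[0.37, 4.07, 0.38, -0.024, 1.0],
```

Request:
carry_out([
  [0.2, 4.1, -0.3, -0.024, 1],
  [0.2, 4.1, -0.2, -0.024, 1],
  [0.2, 4.1, -0.1, -0.024, 1],
  [0.2, 4.1, 0, -0.024, 1],
  [0.2, 4.1, 0.1, -0.024, 1],
  [0.2, 4.1, 0.2, -0.024, 1],
  [0.2, 4.1, 0.3, -0.024, 1],
  [0.2, 4.1, 0.4, -0.024, 1],
])

```text
clock: 1.48
tool_pos: [0.4459, -0.0535, 0.2429]
tcp_rot: [-176.6, 89.6, 174.8]
contact_force: [1.2, -0.3, 0.8]
gripper_width: 0.009
```

```bash
python3 - <<'E'
from plan import *
plan(S(-.125,0,.1),-9.8,n=8,cap=4.1)
s=sense(); im=read_camera("wrist"); cv2.imwrite("pics/w1.png",im[:,:,::-1])
E
```

```text
t 1.48 p [ 0.4459 -0.0535  0.2429] az -8.6 F [ 1.2 -0.3  0.8] w 0.01 toS [-0.1452 -0.0926  0.2429]
[1.79, 1.15, 0.28, 0.003, 1.0],[1.79, 1.15, 0.27, 0.003, 1.0],[1.79, 1.15, 0.27, 0.003, 1.0],[1.79, 1.15, 0.27, 0.003, 1.0],[1.79, 1.15, 0.26, 0.003, 1.0],[1.79, 1.16, 0.26, 0.003, 1.0],[1.79, 1.16, 0.26, 0.003, 1.0],[1.79, 1.16, 0.26, 0.003, 1.0],
```

View pics/w1.png

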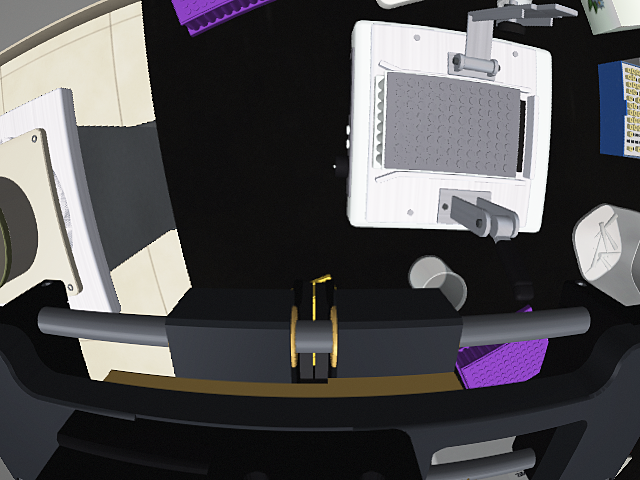

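```bash
cat >> h.py <<'E'
def wray(px,s):
    c=camera_info("wrist");K=c["intrinsics"];M=c["mount"]
    v=np.array([(px[0]-K[0,2])/K[0,0],(px[1]-K[1,2])/K[1,1]]);th=np.linalg.norm(v)
    d=np.array([*(v/th*np.sin(th)),np.cos(th)])
    R=Rt(s);o=np.array(s["tool_pos"])+R@M[:3,3];return o,R@M[:3,:3]@d
def won(px,z,s):
    o,d=wray(px,s);return o+d*(z-o[2])/d[2]
def wproj(p,s):
    c=camera_info("wrist");K=c["intrinsics"];M=c["mount"];R=Rt(s)
    q=M[:3,:3].T@(R.T@(np.array(p)-s["tool_pos"])-M[:3,3])
    th=np.arctan2(np.linalg.norm(q[:2]),q[2]);v=q[:2]/np.linalg.norm(q[:2])*th
    return np.array([K[0,0]*v[0]+K[0,2],K[1,1]*v[1]+K[1,2]])
E
python3 - <<'E'
from h import *
s=sense()
for p in [(357,21),(551,50),(541,233),(349,224)]: print(toS(won(p,.05,s)).round(4))
print('mat',[toS(won(p,.111,s)).round(4) for p in [(389,73),(384,171),(521,91),(518,176)]])
im=cv2.imread("pics/w1.png")
def mk(p,c): 
    q=wproj(p,s); cv2.drawMarker(im,(int(round(q[0])),int(round(q[1]))),c,cv2.MARKER_CROSS,9,1)
for x in(-.112,.112):
  for y in(-.105,.105): mk(S(x,y,.05),(0,160,0))
for a in (1.2,1.35,1.5):
    mk(strap(.134,.049,a),(255,0,255)); mk(strap(0.0,.049,a),(255,0,255))
for a in (1.9,2.05,2.2): mk(lever(.071,0,a),(255,255,0))
mk(S(0,.062,.078),(0,0,255));mk(S(0,-.076,.138),(0,0,255));mk(S(.0639,0,.08),(0,0,255))
cv2.imwrite("pics/w1o.png",cv2.resize(im[0:300,300:640],None,fx=2.2,fy=2))
E
```

```text
[-0.1115  0.1117  0.05  ]
[0.1054 0.1171 0.05  ]
[ 0.1095 -0.0893  0.05  ]
[-0.1118 -0.0888  0.05  ]
mat [array([-0.0912,  0.0488,  0.111 ]), array([-0.0919, -0.0306,  0.111 ]), array([0.0284, 0.05  , 0.111 ]), array([ 0.0308, -0.0253,  0.111 ])]
```

View pics/w1o.png

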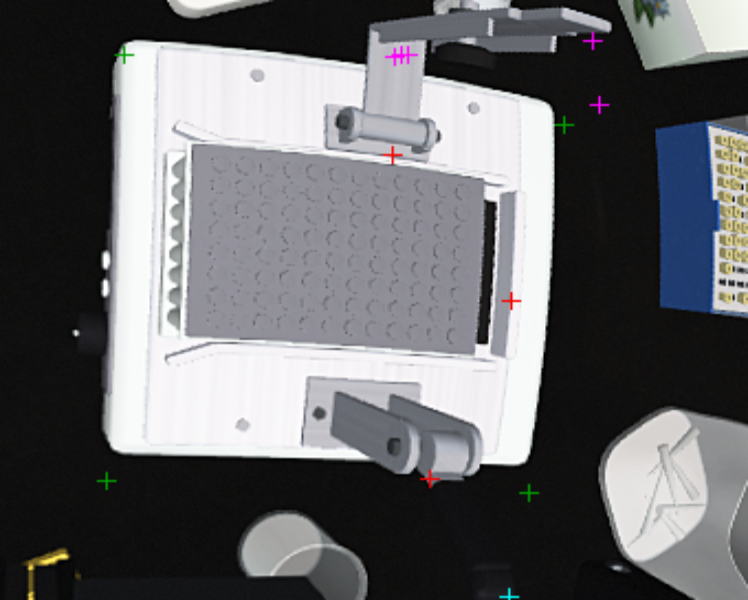

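```bash
cat > look.py <<'E'
from h import *
import sys,json
def look(out,crop=(300,0,640,300),f=2.2,extra=()):
    s=sense(); im=read_camera("wrist")[:,:,::-1].copy(); cv2.imwrite(out.replace(".png","_raw.png"),im)
    def mk(p,c):
        q=wproj(p,s)-[crop[0],crop[1]]; cv2.drawMarker(z,(int(round((q[0]+.5)*f)),int(round((q[1]+.5)*f))),c,cv2.MARKER_CROSS,11,1)
    z=cv2.resize(im[crop[1]:crop[3],crop[0]:crop[2]],None,fx=f,fy=f)
    for x in(-.112,.112):
      for y in(-.105,.105): mk(S(x,y,.05),(0,160,0))
    for a in (1.2,1.35,1.5):
        mk(strap(.134,.049,a),(255,0,255)); mk(strap(0.0,.049,a),(255,0,255))
    for a in (1.9,2.05,2.2): mk(lever(.071,0,a),(255,255,0))
    mk(S(0,.062,.078),(0,0,255));mk(S(0,-.076,.138),(0,0,255));mk(S(.0639,0,.08),(0,0,255))
    for p,c in extra: mk(p,c)
    cv2.imwrite(out,z)
    return s,im
E
python3 - <<'E'
from look import *
s,im=look("pics/w2.png"); print(s["tool_pos"],s["tcp_rot"],s["dq"].round(2))
E
```

```text
[ 0.44742893 -0.0448008   0.24298994] [156.43543256  89.66158091 148.42555731] [ 1.99 -0.78  2.72 -0.07 -0.99  0.84  8.41]
```

View pics/w2.png

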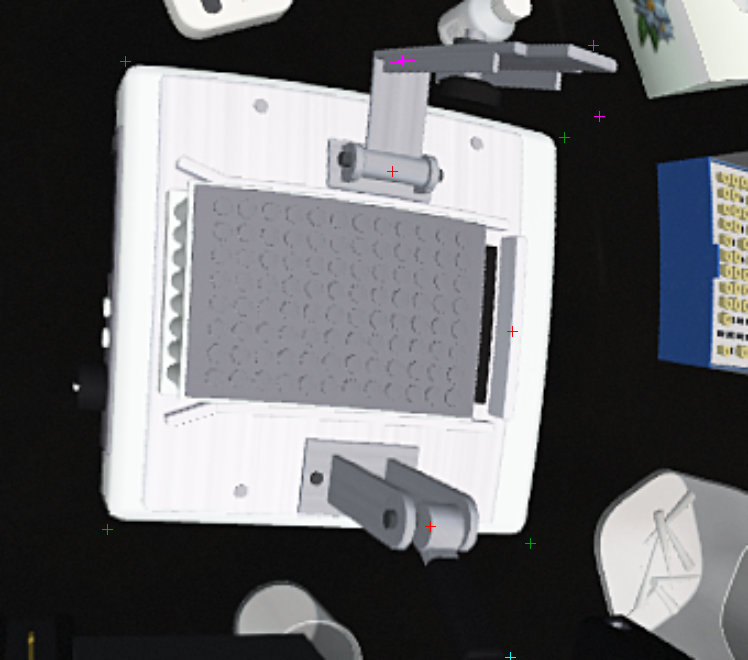

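```bash
python3 - <<'E'
from plan import *
plan(S(-.125,0,.095),-9.8,n=8,cap=4.1)
E
```

```text
t 1.58 p [ 0.4469 -0.0485  0.2431] az -8.1 F [-0.3 -0.6 -0. ] w 0.0 toS [-0.1451 -0.0875  0.2431]
[1.85, 1.09, 0.28, 0.004, 1.0],[1.85, 1.09, 0.28, 0.004, 1.0],[1.85, 1.09, 0.28, 0.004, 1.0],[1.85, 1.09, 0.27, 0.004, 1.0],[1.85, 1.09, 0.27, 0.004, 1.0],[1.85, 1.09, 0.26, 0.004, 1.0],[1.85, 1.09, 0.26, 0.004, 1.0],[1.85, 1.09, 0.25, 0.004, 1.0],
```

Request:
carry_out([
  [1.4, 1.6, 0.1, 0.004, 1],
  [1.4, 1.6, 0.1, 0.004, 1],
  [1.8, 1.6, 0.1, 0.004, 1],
  [1.8, 1.5, 0.2, 0.004, 1],
  [2.2, 1.2, 0.2, 0.004, 1],
  [2.2, 0.8, 0.2, 0.004, 1],
  [2.2, 0.4, 0.2, 0.004, 1],
  [2.2, 0, 0.2, 0.004, 1],
])

```text
clock: 2.25
tool_pos: [0.4756, 0.0397, 0.0892]
tcp_rot: [-1.2, 89.8, -11.1]
contact_force: [-0.0, 0.1, -0.6]
gripper_width: 0.008
```

```bash
python3 - <<'E'
from plan import *
plan(S(-.125,0,.076),-9.8,n=8,cap=4.1)
E
```

```text
t 2.25 p [0.4756 0.0397 0.0892] az -9.9 F [-0.   0.1 -0.6] w 0.01 toS [-0.1318  0.0043  0.0892]
[0.17, -0.05, 0.08, -0.0, 1.0],[0.17, -0.05, 0.08, -0.0, 1.0],[0.17, -0.05, 0.08, -0.0, 1.0],[0.17, -0.05, 0.08, -0.0, 1.0],[0.17, -0.05, 0.08, -0.0, 1.0],[0.17, -0.05, 0.08, -0.0, 1.0],[0.17, -0.05, 0.08, -0.0, 1.0],[0.17, -0.05, 0.08, -0.0, 1.0],
```

Request:
carry_out([
  [0.6, -0.2, 0, 0, 1],
  [0.6, -0.2, 0, 0, 1],
  [0, 0, 0.3, 0, 1],
  [0, 0, 0.5, 0, 1],
  [0, 0, 0.5, 0, 1],
  [0, 0, 0.5, 0, 1],
  [0, 0, 0.4, 0, 1],
  [0, 0, 0.4, 0, 1],
])

```text
clock: 2.92
tool_pos: [0.5023, 0.0283, 0.0769]
tcp_rot: [-31.7, 89.9, -41.7]
contact_force: [-3.9, -0.2, -0.2]
gripper_width: 0.009
```

```bash
python3 - <<'E'
from plan import *
plan(S(-.08,0,.076),-9.8,n=8,cap=4.1)
from look import *
look("pics/w3.png",crop=(200,0,640,340),f=1.8)
E
```

```text
t 2.92 p [0.5023 0.0283 0.0769] az -10.0 F [-3.9 -0.2 -0.2] w 0.01 toS [-0.1035 -0.0024  0.0769]
[0.01, 0.03, 0.29, -0.0, 1.0],[0.01, 0.03, 0.29, -0.0, 1.0],[0.01, 0.03, 0.29, -0.0, 1.0],[0.01, 0.03, 0.29, -0.0, 1.0],[0.01, 0.03, 0.29, -0.0, 1.0],[0.01, 0.03, 0.29, -0.0, 1.0],[0.01, 0.03, 0.29, -0.0, 1.0],[0.01, 0.03, 0.29, -0.0, 1.0],
```

View pics/w3.png

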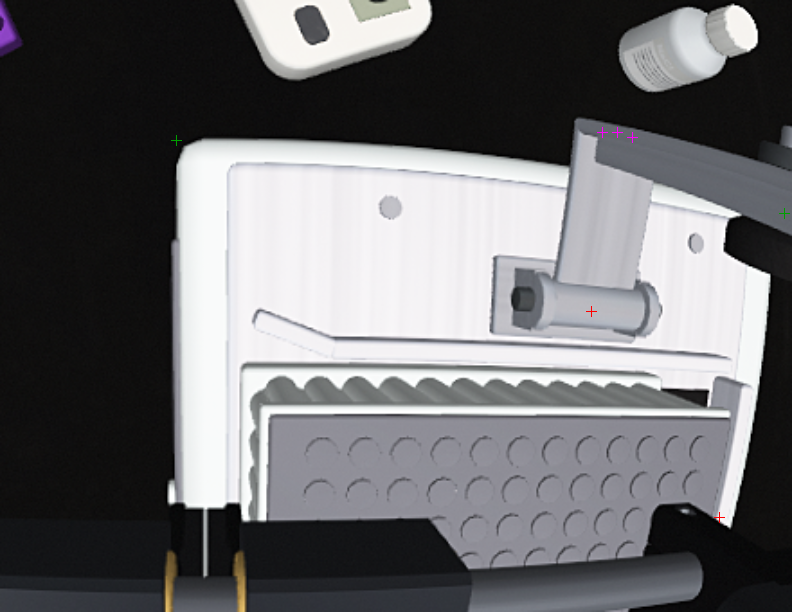

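Request:
carry_out([
  [0, 0, 0.4, 0, 1],
  [0, 0, 0.4, 0, 1],
  [0, 0, 0.4, 0, 1],
  [0, 0, 0.3, 0, 1],
  [0, 0, 0.3, 0, 1],
  [0, 0, 0.3, 0, 1],
  [0, 0, 0.2, 0, 1],
  [0, 0, 0.2, 0, 1],
])

```text
clock: 3.63
tool_pos: [0.5288, 0.024, 0.077]
tcp_rot: [-104.9, 89.9, -114.9]
contact_force: [-3.2, -0.2, 3.0]
gripper_width: 0.008
```

```bash
python3 - <<'E'
from plan import *
plan(S(-.08,0,.076),-9.8,n=8,cap=4.1)
E
```

```text
t 3.63 p [0.5288 0.024  0.077 ] az -10.0 F [-3.2 -0.2  3. ] w 0.01 toS [-0.0766 -0.0021  0.077 ]
[0.01, 0.03, -0.04, -0.0, 1.0],[0.01, 0.03, -0.04, -0.0, 1.0],[0.01, 0.03, -0.04, -0.0, 1.0],[0.01, 0.03, -0.04, -0.0, 1.0],[0.01, 0.03, -0.04, -0.0, 1.0],[0.01, 0.03, -0.04, -0.0, 1.0],[0.01, 0.03, -0.04, -0.0, 1.0],[0.01, 0.03, -0.04, -0.0, 1.0],
```

Request:
carry_out([
  [0, 0, 0.15, 0, 1],
  [0, 0, 0.15, 0, 1],
  [0, 0, 0.15, 0, 1],
  [0, 0, 0.15, 0, 1],
  [0, 0, 0.15, 0, 1],
  [0, 0, 0.15, 0, 1],
  [0, 0, 0.15, 0, 1],
  [0, 0, 0.15, 0, 1],
])

```text
clock: 4.3
tool_pos: [0.5325, 0.0233, 0.077]
tcp_rot: [-157.9, 88.8, -167.7]
contact_force: [-12.6, 1.1, 12.0]
gripper_width: 0.007
```

```bash
python3 - <<'E'
from plan import *
plan(S(-.08,0,.076),-9.8,n=8,cap=4.1)
from look import *
look("pics/w4.png",crop=(200,0,640,340),f=1.8)
im=read_camera("side"); cv2.imwrite("pics/s4.png",cv2.resize(im[185:320,225:400,::-1],None,fx=4.4,fy=4.4,interpolation=2))
E
```

```text
t 4.3 p [0.5325 0.0233 0.077 ] az -9.9 F [-12.6   1.1  12. ] w 0.01 toS [-0.0729 -0.0021  0.077 ]
[0.01, 0.03, -0.09, -0.0, 1.0],[0.01, 0.03, -0.09, -0.0, 1.0],[0.01, 0.03, -0.09, -0.0, 1.0],[0.01, 0.03, -0.09, -0.0, 1.0],[0.01, 0.03, -0.09, -0.0, 1.0],[0.01, 0.03, -0.09, -0.0, 1.0],[0.01, 0.03, -0.09, -0.0, 1.0],[0.01, 0.03, -0.09, -0.0, 1.0],
```

View pics/w4.png

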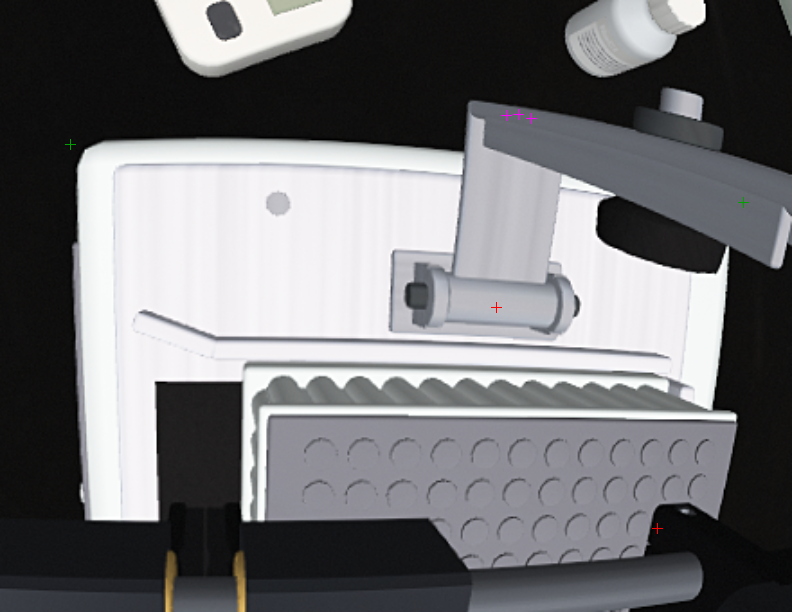

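View pics/s4.png

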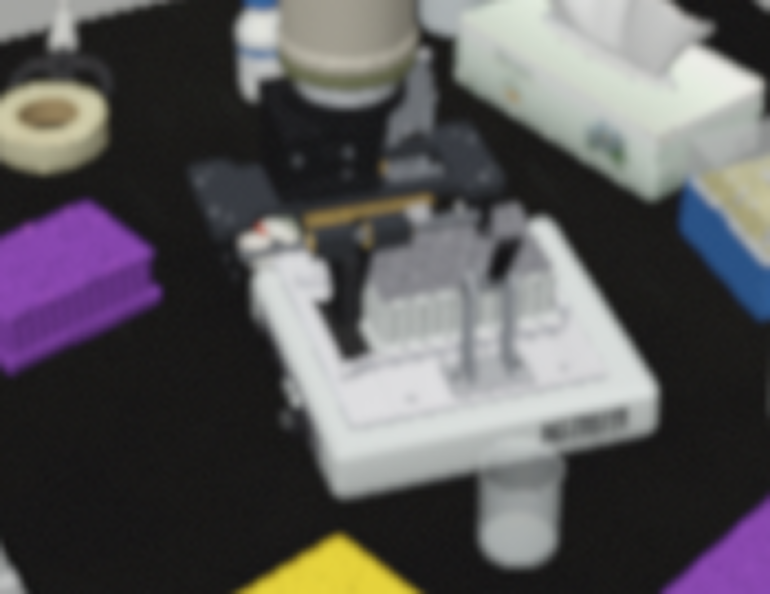

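Request:
carry_out([
  [0, 0, -0.6, 0, 1],
  [0, 0, -1.5, 0, 1],
  [0, 0, -1.5, 0, 1],
  [-1.5, 0, -1.0, 0, 1],
  [-3.0, 0, -0.5, 0, 1],
  [-3.0, 1.0, 0, 0, 1],
  [-3.0, 2.5, 0, 0, 1],
  [-2.0, 3.5, 0, 0, 1],
])

```text
clock: 5.07
tool_pos: [0.4929, 0.0953, 0.2019]
tcp_rot: [-152.5, 88.5, -163.0]
contact_force: [1.5, 0.8, 0.7]
gripper_width: 0.009
```

```bash
python3 - <<'E'
from plan import *
plan(S(-.115,0.175,.19),-9.8,n=4,cap=4.1)
from look import *
look("pics/w5.png",crop=(200,0,640,340),f=1.8)
E
```

```text
t 5.07 p [0.4929 0.0953 0.2019] az -10.5 F [1.5 0.8 0.7] w 0.01 toS [-0.1242  0.062   0.2019]
[0.3, 2.83, 0.19, -0.003, 1.0],[0.3, 2.83, 0.2, -0.003, 1.0],[0.3, 2.83, 0.21, -0.003, 1.0],[0.3, 2.82, 0.22, -0.003, 1.0],
```

View pics/w5.png

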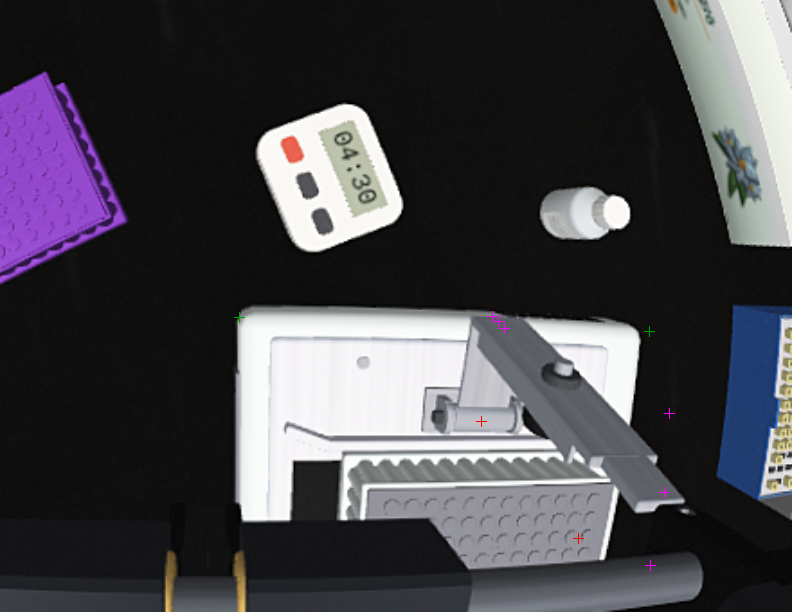

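Request:
carry_out([
  [0.3, 3.0, 0.2, 0, 1],
  [0.3, 3.0, 0.2, -0.005, 1],
  [0.3, 3.0, 0.3, -0.005, 1],
  [0.3, 2.6, 1.5, 0, 1],
  [0, 1.2, 2.5, 0, 1],
  [0, 0, 3.0, 0, 1],
  [0, 0, 3.0, 0, 1],
  [0, 0, 2.5, 0, 1],
])

```text
clock: 5.78
tool_pos: [0.6512, 0.2211, 0.1937]
tcp_rot: [-156.2, 89.7, -165.2]
contact_force: [0.3, -0.2, 0.1]
gripper_width: 0.008
```

```bash
python3 - <<'E'
from plan import *
plan(S(0,0.14,.185),-9.8,n=4,cap=4.1)
for a in (1.4,1.35,1.3,1.2,1.1,1.0,.9,.8,.7,.6,.5,.4,.3,.2,.1,.04): print(a, toS(strap(.11,.049,a)).round(3))
E
```

```text
t 5.78 p [0.6512 0.2211 0.1937] az -9.0 F [ 0.3 -0.2  0.1] w 0.01 toS [0.0104 0.2129 0.1937]
[0.22, -1.82, -0.29, 0.004, 1.0],[0.22, -1.82, -0.28, 0.004, 1.0],[0.22, -1.82, -0.27, 0.004, 1.0],[0.22, -1.82, -0.27, 0.004, 1.0],
1.4 [-0.     0.092  0.195]
1.35 [-0.     0.086  0.196]
1.3 [0.    0.08  0.197]
1.2 [0.    0.068 0.198]
1.1 [0.    0.056 0.198]
1.0 [-0.     0.044  0.197]
0.9 [-0.     0.032  0.195]
0.8 [0.    0.021 0.191]
0.7 [0.    0.009 0.186]
0.6 [ 0.    -0.001  0.181]
0.5 [-0.    -0.011  0.174]
0.4 [-0.    -0.02   0.166]
0.3 [-0.    -0.029  0.157]
0.2 [ 0.    -0.036  0.148]
0.1 [-0.    -0.043  0.138]
0.04 [-0.    -0.046  0.131]
```

Request:
carry_out([
  [0.2, -2.0, -0.3, 0.004, 1],
  [0.2, -2.0, -0.3, 0.004, 1],
  [0.2, -2.0, -0.3, 0.004, 1],
  [0.2, -1.5, -0.2, 0, 1],
  [0, -1.2, 0, 0, 1],
  [0, -1.0, 0, 0, 1],
  [0, -1.0, 0, 0, 1],
  [0, -1.0, 0, 0, 1],
])

```text
clock: 6.45
tool_pos: [0.6256, 0.1037, 0.1779]
tcp_rot: [154.8, 89.5, 145.2]
contact_force: [1.0, 1.1, 2.0]
gripper_width: 0.004
```

```bash
python3 - <<'E'
from plan import *
plan(S(0,0.04,.185),-9.8,n=8,cap=4.1)
E
```

```text
t 6.45 p [0.6256 0.1037 0.1779] az -9.6 F [1.  1.1 2. ] w 0.0 toS [0.0052 0.0929 0.1779]
[-0.09, -0.66, -0.07, 0.0, 1.0],[-0.09, -0.66, -0.07, 0.0, 1.0],[-0.09, -0.66, -0.07, 0.0, 1.0],[-0.09, -0.66, -0.07, 0.0, 1.0],[-0.09, -0.66, -0.07, 0.0, 1.0],[-0.09, -0.66, -0.07, 0.0, 1.0],[-0.09, -0.66, -0.07, 0.0, 1.0],[-0.09, -0.66, -0.06, 0.0, 1.0],
```

Request:
carry_out([
  [0, -0.8, -0.1, 0, 1],
  [0, -0.8, -0.1, 0, 1],
  [0, -0.8, -0.1, 0, 1],
  [0, -0.8, -0.1, 0, 1],
  [0, -0.8, 0, 0, 1],
  [0, -0.8, 0, 0, 1],
  [0, -0.8, 0, 0, 1],
  [0, -0.8, 0, 0, 1],
])

```text
clock: 7.12
tool_pos: [0.6099, 0.0366, 0.1782]
tcp_rot: [137.3, 89.6, 127.9]
contact_force: [0.5, 0.9, -0.6]
gripper_width: 0.006
```

```bash
python3 - <<'E'
from plan import *
plan(S(0,-.0,.18),-9.8,n=8,cap=4.1)
from look import *
look("pics/w6.png",crop=(200,0,640,340),f=1.8,extra=[(strap(.134,.049,a),(0,255,0)) for a in (1.0,.9,.8,.7)])
E
```

```text
t 7.12 p [0.6099 0.0366 0.1782] az -9.5 F [ 0.5  0.9 -0.6] w 0.01 toS [0.0011 0.0242 0.1782]
[-0.02, -0.3, -0.02, 0.001, 1.0],[-0.02, -0.3, -0.02, 0.001, 1.0],[-0.02, -0.3, -0.01, 0.001, 1.0],[-0.02, -0.3, -0.01, 0.001, 1.0],[-0.02, -0.3, -0.01, 0.001, 1.0],[-0.02, -0.3, -0.01, 0.001, 1.0],[-0.02, -0.3, -0.01, 0.001, 1.0],[-0.02, -0.3, -0.01, 0.001, 1.0],
```

View pics/w6.png

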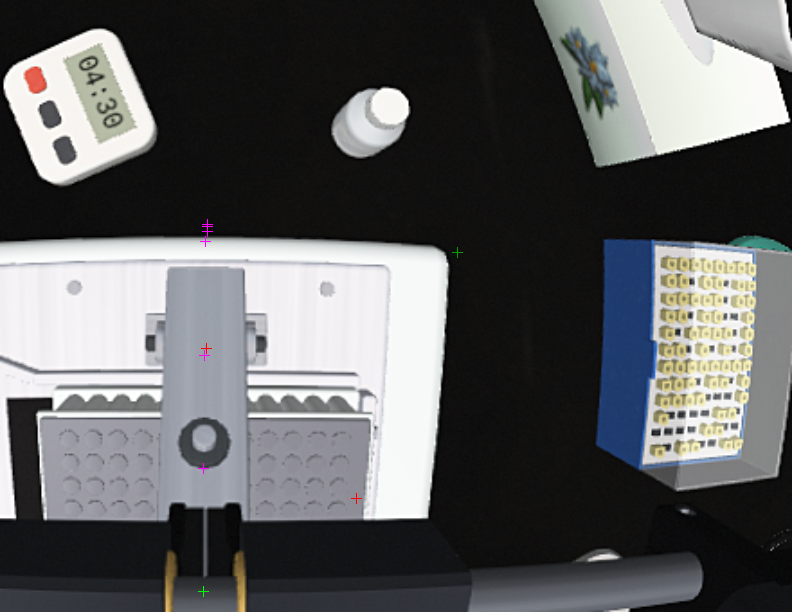

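Request:
carry_out([
  [0, -0.7, 0, 0, 1],
  [0, -0.7, 0, 0, 1],
  [0.2, -0.7, 0, 0, 1],
  [0.4, -0.7, 0, 0, 1],
  [0.5, -0.7, 0, 0, 1],
  [0.6, -0.6, 0, 0, 1],
  [0.6, -0.6, 0, 0, 1],
  [0.6, -0.6, 0, 0, 1],
])

```text
clock: 7.83
tool_pos: [0.6002, -0.0227, 0.1468]
tcp_rot: [139.1, 89.6, 129.5]
contact_force: [0.1, 0.3, -0.1]
gripper_width: 0.005
```

```bash
python3 - <<'E'
from plan import *
plan(S(0,-.035,.138),-9.8,n=8,cap=4.1)
E
```

```text
t 7.83 p [ 0.6002 -0.0227  0.1468] az -9.6 F [ 0.1  0.3 -0.1] w 0.0 toS [ 0.0017 -0.036   0.1468]
[0.11, 0.01, -0.02, 0.0, 1.0],[0.11, 0.01, -0.02, 0.0, 1.0],[0.11, 0.01, -0.02, 0.0, 1.0],[0.11, 0.01, -0.02, 0.0, 1.0],[0.11, 0.01, -0.02, 0.0, 1.0],[0.11, 0.01, -0.02, 0.0, 1.0],[0.11, 0.01, -0.02, 0.0, 1.0],[0.11, 0.01, -0.02, 0.0, 1.0],
```

Request:
carry_out([
  [0.3, 0, 0, 0, 1],
  [0.3, 0, 0, 0, 1],
  [0.2, 0, 0, 0, 1],
  [0.2, 0, 0, 0, 1],
  [0.2, 0, 0, 0, 1],
  [0.2, 0, 0, 0, 1],
  [0.2, 0, 0, 0, 1],
  [0.2, 0, 0, 0, 1],
])

```text
clock: 8.5
tool_pos: [0.5996, -0.0253, 0.1268]
tcp_rot: [175.1, 89.7, 165.4]
contact_force: [-6.0, -4.3, 12.8]
gripper_width: 0.004
```

```bash
python3 - <<'E'
from plan import *
plan(S(0,-.035,.138),-9.8,n=8,cap=4.1)
from look import *
look("pics/w7.png",crop=(200,0,640,340),f=1.8,extra=[])
im=read_camera("side"); cv2.imwrite("pics/s7.png",cv2.resize(im[185:320,225:400,::-1],None,fx=4.4,fy=4.4,interpolation=2))
E
```

```text
t 8.5 p [ 0.5996 -0.0253  0.1268] az -9.7 F [-6.  -4.3 12.8] w 0.0 toS [ 0.0015 -0.0387  0.1268]
[-0.14, 0.05, -0.02, 0.0, 1.0],[-0.14, 0.05, -0.02, 0.0, 1.0],[-0.14, 0.05, -0.02, 0.0, 1.0],[-0.14, 0.05, -0.02, 0.0, 1.0],[-0.14, 0.05, -0.02, 0.0, 1.0],[-0.14, 0.05, -0.02, 0.0, 1.0],[-0.14, 0.05, -0.02, 0.0, 1.0],[-0.14, 0.05, -0.02, 0.0, 1.0],
```

View pics/w7.png

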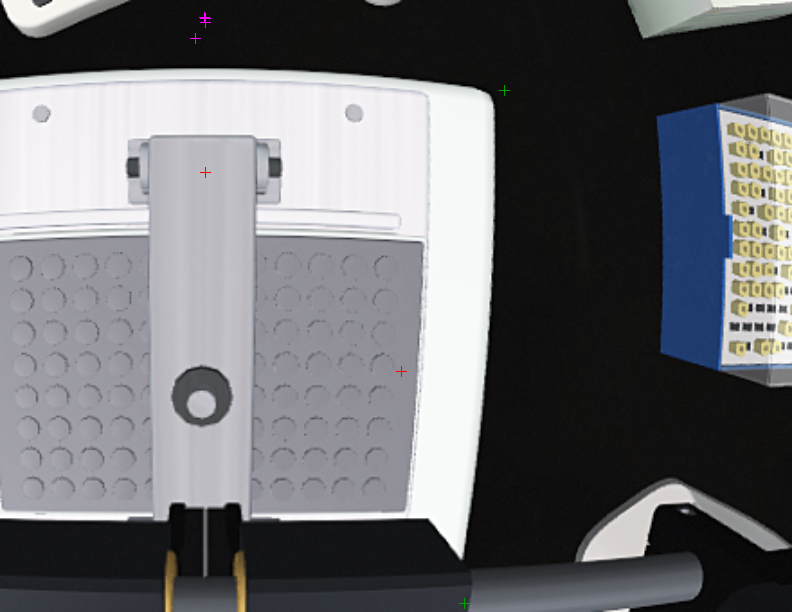

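View pics/s7.png

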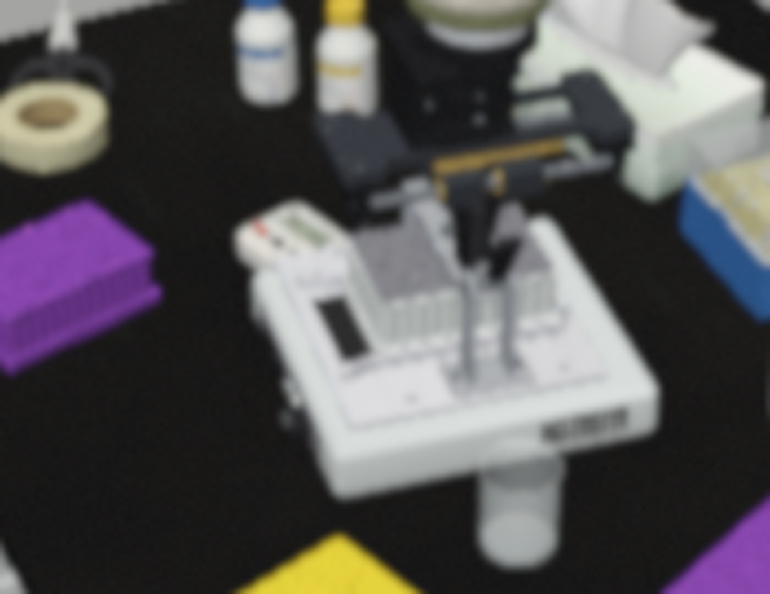

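Request:
carry_out([
  [-1.0, 0, 0, 0, 1],
  [-2.5, 0, 0, 0, 1],
  [-3.5, 0, 0, 0, 1],
  [-3.5, 0, 0, 0, 1],
  [-2.0, -1.0, 0, 0, 1],
  [-0.3, -2.5, 0, 0, 1],
  [0, -3.5, 0, 0, 1],
  [0, -3.5, 0, 0, 1],
])

```text
clock: 9.27
tool_pos: [0.5843, -0.1176, 0.266]
tcp_rot: [101.7, 89.6, 93.2]
contact_force: [0.5, -1.0, -0.3]
gripper_width: 0.008
```

```bash
python3 - <<'E'
from plan import *
plan(S(0,-.17,.175),-9.8,n=8,cap=4.1)
from look import *
look("pics/w8.png",crop=(200,0,640,340),f=1.8,extra=[])
E
```

```text
t 9.27 p [ 0.5843 -0.1176  0.266 ] az -8.5 F [ 0.5 -1.  -0.3] w 0.01 toS [ 0.0021 -0.1321  0.266 ]
[1.14, -0.47, -0.04, 0.003, 1.0],[1.14, -0.47, -0.04, 0.003, 1.0],[1.14, -0.47, -0.04, 0.003, 1.0],[1.14, -0.47, -0.03, 0.003, 1.0],[1.14, -0.47, -0.03, 0.003, 1.0],[1.14, -0.47, -0.03, 0.003, 1.0],[1.14, -0.47, -0.03, 0.003, 1.0],[1.14, -0.47, -0.03, 0.003, 1.0],
```

View pics/w8.png

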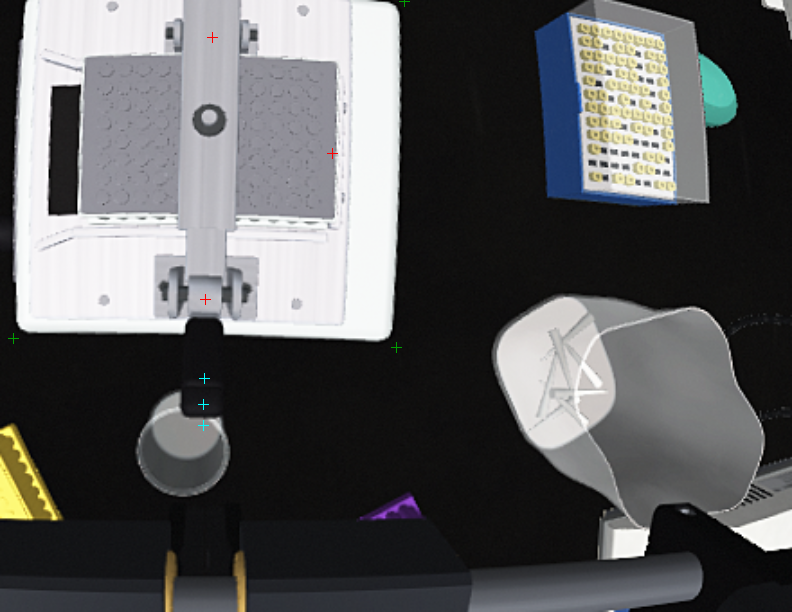

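Request:
carry_out([
  [0, -1.5, 0, 0.004, 1],
  [0, -1.5, 0, 0.004, 1],
  [0.5, -1.0, 0, 0.004, 1],
  [1.5, -0.3, 0, 0.004, 1],
  [2.2, 0, 0, 0.004, 1],
  [2.2, 0, 0, 0, 1],
  [2.2, 0, 0, 0, 1],
  [1.2, 0, 0, 0, 1],
])

```text
clock: 9.98
tool_pos: [0.5783, -0.173, 0.1681]
tcp_rot: [33.4, 89.5, 23.0]
contact_force: [-0.8, 0.1, -0.2]
gripper_width: 0.005
```

```bash
python3 - <<'E'
from plan import *
plan(S(0,-.13,.175),-9.8,n=8,cap=4.1)
for a in (2.1,2,1.8,1.6,1.4,1.2,1.0,.8,.6,.4,.2,0): print(a, toS(lever(.06,.009,a)).round(3))
E
```

```text
t 9.98 p [ 0.5783 -0.173   0.1681] az -10.4 F [-0.8  0.1 -0.2] w 0.01 toS [ 0.0056 -0.1878  0.1681]
[-0.09, 0.72, -0.08, -0.001, 1.0],[-0.09, 0.72, -0.08, -0.001, 1.0],[-0.09, 0.72, -0.08, -0.001, 1.0],[-0.09, 0.72, -0.08, -0.001, 1.0],[-0.09, 0.72, -0.07, -0.001, 1.0],[-0.09, 0.72, -0.07, -0.001, 1.0],[-0.09, 0.72, -0.07, -0.001, 1.0],[-0.09, 0.72, -0.07, -0.001, 1.0],
2.1 [ 0.    -0.114  0.185]
2 [ 0.    -0.109  0.189]
1.8 [-0.    -0.098  0.194]
1.6 [-0.    -0.087  0.198]
1.4 [-0.    -0.075  0.199]
1.2 [ 0.    -0.063  0.197]
1.0 [ 0.    -0.051  0.193]
0.8 [-0.    -0.041  0.187]
0.6 [-0.    -0.032  0.179]
0.4 [-0.    -0.024  0.17 ]
0.2 [ 0.    -0.019  0.159]
0 [ 0.    -0.016  0.147]
```

Request:
carry_out([
  [-0.2, 1.2, -0.2, 0, 1],
  [-0.2, 1.2, -0.2, 0, 1],
  [-0.2, 1.0, -0.1, 0, 1],
  [-0.2, 0.8, -0.1, 0, 1],
  [-0.2, 0.8, 0, 0, 1],
  [0, 0.8, 0, 0, 1],
  [0, 0.8, 0, 0, 1],
  [0, 0.8, 0, 0, 1],
])

```text
clock: 10.65
tool_pos: [0.5873, -0.0935, 0.184]
tcp_rot: [-1.2, 89.4, -11.7]
contact_force: [-1.4, -4.4, -0.2]
gripper_width: 0.003
```

```bash
python3 - <<'E'
from plan import *
plan(S(0,-.085,.19),-9.8,n=8,cap=4.1)
E
```

```text
t 10.65 p [ 0.5873 -0.0935  0.184 ] az -10.4 F [-1.4 -4.4 -0.2] w 0.0 toS [ 0.001  -0.1079  0.184 ]
[-0.08, 0.29, -0.02, -0.001, 1.0],[-0.08, 0.29, -0.02, -0.001, 1.0],[-0.08, 0.29, -0.02, -0.001, 1.0],[-0.08, 0.29, -0.01, -0.001, 1.0],[-0.08, 0.29, -0.01, -0.001, 1.0],[-0.08, 0.29, -0.01, -0.001, 1.0],[-0.08, 0.29, -0.01, -0.001, 1.0],[-0.08, 0.29, -0.01, -0.001, 1.0],
```

Request:
carry_out([
  [-0.2, 0.8, 0, 0, 1],
  [-0.2, 0.8, 0, 0, 1],
  [-0.1, 0.8, 0, 0, 1],
  [0, 0.8, 0, 0, 1],
  [0, 0.8, 0, 0, 1],
  [0, 0.8, 0, 0, 1],
  [0.2, 0.7, 0, 0, 1],
  [0.3, 0.7, 0, 0, 1],
])

```text
clock: 11.32
tool_pos: [0.6001, -0.0296, 0.1858]
tcp_rot: [-23.0, 89.1, -33.7]
contact_force: [-1.0, -5.6, -1.4]
gripper_width: 0.006
```

```bash
python3 - <<'E'
from plan import *
plan(S(0,-.03,.15),-9.8,n=8,cap=4.1)
from look import *
look("pics/w9.png",crop=(200,0,640,340),f=1.8,extra=[])
im=read_camera("side"); cv2.imwrite("pics/s9.png",cv2.resize(im[185:320,225:400,::-1],None,fx=4.4,fy=4.4,interpolation=2))
E
```

```text
t 11.32 p [ 0.6001 -0.0296  0.1858] az -10.6 F [-1.  -5.6 -1.4] w 0.01 toS [ 0.0027 -0.0427  0.1858]
[0.45, 0.16, -0.04, -0.002, 1.0],[0.45, 0.16, -0.04, -0.002, 1.0],[0.45, 0.16, -0.04, -0.002, 1.0],[0.45, 0.16, -0.04, -0.002, 1.0],[0.45, 0.16, -0.04, -0.002, 1.0],[0.45, 0.16, -0.03, -0.002, 1.0],[0.45, 0.16, -0.03, -0.002, 1.0],[0.45, 0.16, -0.03, -0.002, 1.0],
```

View pics/s9.png

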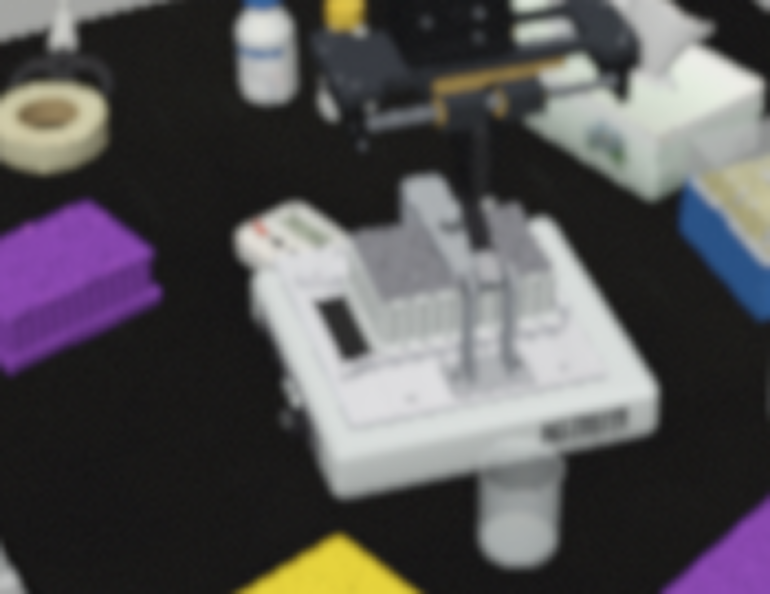

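Request:
carry_out([
  [0.5, 0.4, 0, 0, 1],
  [0.5, 0.3, 0, 0, 1],
  [0.6, 0.3, 0, 0, 1],
  [0.6, 0.2, 0, 0, 1],
  [0.6, 0.2, 0, 0, 1],
  [0.6, 0.2, 0, 0, 1],
  [0.6, 0.1, 0, 0, 1],
  [0.6, 0, 0, 0, 1],
])

```text
clock: 12.08
tool_pos: [0.6059, -0.0083, 0.1436]
tcp_rot: [-13.2, 88.9, -23.7]
contact_force: [-35.0, -5.9, 84.3]
gripper_width: 0.005
```

```bash
python3 - <<'E'
from plan import *
plan(S(0,-.025,.145),-9.8,n=8,cap=4.1)
E
```

```text
t 12.08 p [ 0.6059 -0.0083  0.1436] az -10.5 F [-35.   -5.9  84.3] w 0.0 toS [ 0.0048 -0.0208  0.1436]
[-0.02, -0.05, -0.06, -0.002, 1.0],[-0.02, -0.05, -0.06, -0.002, 1.0],[-0.02, -0.05, -0.06, -0.002, 1.0],[-0.02, -0.05, -0.06, -0.002, 1.0],[-0.02, -0.05, -0.06, -0.002, 1.0],[-0.02, -0.05, -0.06, -0.002, 1.0],[-0.02, -0.05, -0.06, -0.002, 1.0],[-0.02, -0.05, -0.06, -0.002, 1.0],
```

Request:
carry_out([
  [-0.4, 0, 0, 0, 1],
  [-1.0, 0, 0, 0, 1],
  [-2.5, 0, 0, 0, 1],
  [-3.0, 0, 0, 0, 1],
  [-3.0, 0, 0, 0, 1],
  [-3.0, 0, -1.0, 0, 1],
  [-1.0, 0, -3.5, 0, 1],
  [0, 0, -3.5, 0, 1],
])

```text
clock: 12.75
tool_pos: [0.5263, 0.0092, 0.2849]
tcp_rot: [8.2, 89.1, -2.3]
contact_force: [-0.3, 0.2, 1.5]
gripper_width: 0.001
```

```bash
python3 - <<'E'
from plan import *
plan(S(-.15,-.1,.28),-9.8,n=8,cap=4.1)
from look import *
look("pics/w10.png",crop=(200,0,640,340),f=1.8,extra=[(lever(.071,.009,0),(255,255,0)),(S(-.064,.0427,.084),(0,255,255)),(S(-.064,-.0427,.084),(0,255,255))])
im=read_camera("side"); cv2.imwrite("pics/s10.png",cv2.resize(im[185:320,225:400,::-1],None,fx=4.4,fy=4.4,interpolation=2))
E
```

```text
t 12.75 p [0.5263 0.0092 0.2849] az -10.5 F [-0.3  0.2  1.5] w 0.0 toS [-0.0766 -0.0171  0.2849]
[0.06, -1.05, -0.9, -0.002, 1.0],[0.06, -1.05, -0.91, -0.002, 1.0],[0.06, -1.04, -0.91, -0.002, 1.0],[0.06, -1.04, -0.91, -0.002, 1.0],[0.06, -1.04, -0.91, -0.002, 1.0],[0.06, -1.04, -0.91, -0.002, 1.0],[0.06, -1.04, -0.91, -0.002, 1.0],[0.06, -1.04, -0.92, -0.002, 1.0],
```

View pics/w10.png

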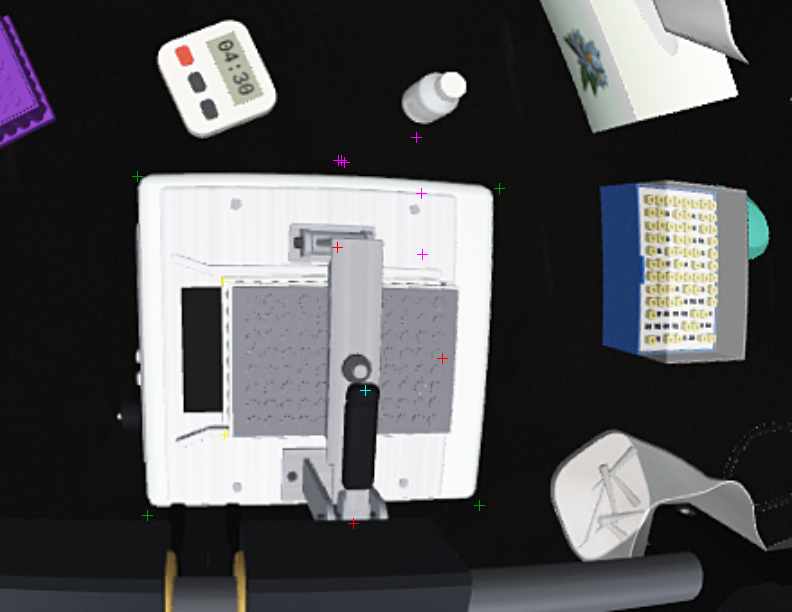

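View pics/s10.png

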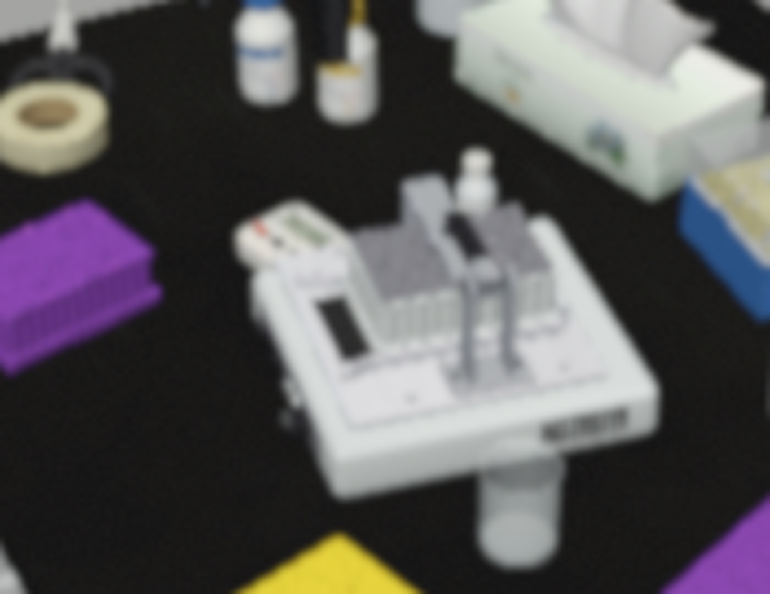

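```bash
python3 - <<'E'
from look import *
R=[(lever(.071,h,a),c) for a,c in((0,(255,255,0)),(.12,(0,255,0)),(.3,(0,0,255))) for h in (.009,)]
s=sense(); print(s["clock"],s["tool_pos"],s["contact_force"].round(1),s["dq"].round(1)[:3])
im=read_camera("side")[:,:,::-1]; cv2.imwrite("pics/s11r.png",im)
z=cv2.resize(im[215:285,290:365],None,fx=8,fy=8,interpolation=2)
for p,c in R:
    q=(proj("side",p)-[290,215]+.5)*8; cv2.drawMarker(z,(int(q[0]),int(q[1])),c,cv2.MARKER_CROSS,11,1)
cv2.imwrite("pics/s11.png",z)
look("pics/w11.png",crop=(260,80,480,300),f=2.7,extra=R)
E
```

```text
12.85 [0.52309338 0.00992537 0.28430817] [0.4 0.7 0.6] [-1.5  5.3  2.1]
```

View pics/s11.png

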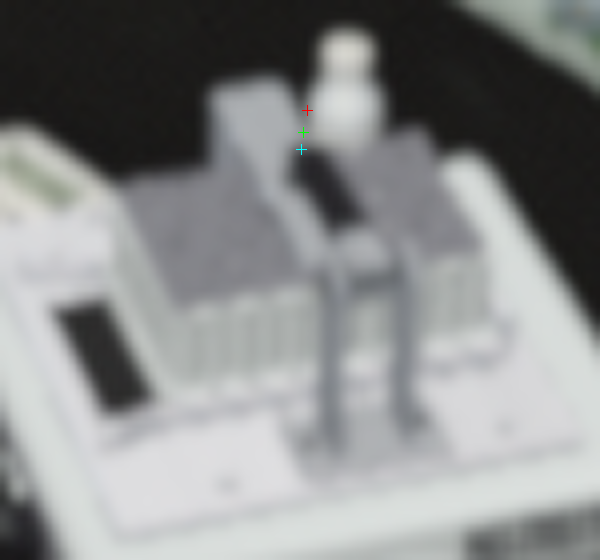

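View pics/w11.png

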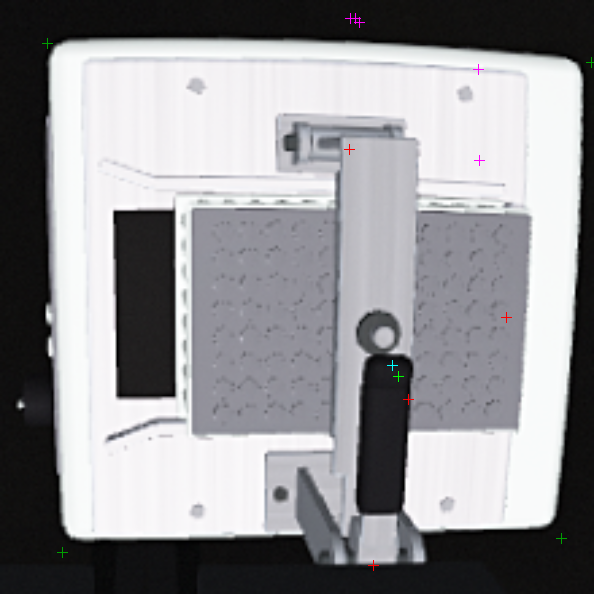

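```bash
python3 - <<'E'
from plant import *
s=sense();print(s["clock"],s["contact_force"].round(1)); print(hand_in())
E
```

```text
12.95 [-0.3 -0.4  0. ]
the job is handed in; nothing more can be done
None
```

I pushed the block against the back stop, swung the strap down onto it and pushed the cam lever down to its stop. I then drew the arm clear and handed the job in at 12.95 s.

- **Block:** the last wrist picture shows its front edge on the home point. At the stop the push force had risen to about 12 N.
- **Strap:** it lies over the block. I could not measure the foot's force on the block; I only infer it from the clamp being shut.
- **Lever:** wrist and side views both show the handle flat along the strap, matching my projected 0 rad mark rather than the 0.12 rad mark, to within a few millimetres.
- **Bystanders:** in the last wrist and side views the things in frame (timer, dropper, beaker, stock bottles) stand where they were. I took no new overall picture, so both tube racks and the marker were not checked again.
- **Arm:** no contact force was left at hand-in (0.5 N or less, within noise).
- **Went less well:** the final press on the lever peaked at about 84 N vertical (about 91 N in all) at the wrist, under the 120 N limit but harder than intended. I backed off at once.

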